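# Roll the painted railcars into the drying oven and set its thermostat

### The job

The freshly painted railcars have to dry: roll their tray along the roller track into the drying oven until the tray's end plate closes the oven's mouth, and set the oven's heat by turning the grey thermostat knob clockwise until its white pointer stands at the green mark. Do not touch the wet railcars, keep them standing on the tray, and leave the other things on the bench where they are.

Things in the scene. Friction and masses are not known exactly. Their poses are not given: they have to be found in the camera images.
- oven: white drying oven with roller track, one fixed piece. Origin on the bench under the mouth's centre; +y = push direction into the oven, z up. Oven 200 wide (x), y 0 to 212, 125 high; mouth in its front face (plane y=0) 134 wide, height 45 to 90. Track from y=-305 to 0: 12 free-turning rollers, tops 45 above the bench, between side plates 52 high and 140 apart, 134 at the mouth
- tray: aluminium drying tray, 0.4 kg, on the rollers. Origin on its underside (45 above the bench), below the face of its end plate that closes on the oven front; +y toward its nose, z up. Flat part 128 wide, y 0 to 172; upright end plate y -4 to 0, 156 wide, 11 to 57 above the underside. Fully home, this origin lies at y = 0 of the oven's frame
- tray_handle (a point): middle of the black bar handle behind the tray's end plate: a round bar of 10 mm diameter, level, 64 long along the tray's x, 40 behind the plate's closing face and 33 above the tray's underside (78 above the bench); 31 mm free between bar and plate
- thermostat (a joint): angle of the thermostat knob in rad, grows clockwise seen from above, 0 to 5.24; its pointer stands at the green mark at 2.88
- knob_grip (a point): on the upright axis of the knob on the oven's roof, 148 above the bench, at the height to grip; x axis toward the pointer. The grip is a grey bar 44 long (along that x), 13 thick, 24 high, its top 157 above the bench, on a round skirt of 52 diameter whose top is 134 above the bench
- knob_pointer (a point): outer end of the white pointer line on top of the knob's bar grip, 21.5 from the knob's axis
- green_mark (a point): the green mark on the scale round the knob, on the roof, 37.5 from the knob's axis; the other scale ticks are white, 15 degrees apart
- car_red: red miniature railcar with wet paint, 22 x 99 x 18, standing along the tray in its lane nearest the robot; origin at the middle of its underside
- car_white: white miniature railcar with wet paint, 22 x 99 x 18, in the middle lane; origin at the middle of its underside
- car_blue: blue miniature railcar with wet paint, 22 x 99 x 18, in the lane farthest from the robot; origin at the middle of its underside
- glue: white glue bottle, 38 diameter, 72 high, at the back left; a bystander
- eraser: blue and white eraser lying flat, 19 x 43 x 11, at the right; a bystander
- tape: roll of masking tape lying flat, 100 diameter, 25 high, at the left end; a bystander
Not all that is in view belongs to the job. What is shaped like the car_blue but orange is not meant.

How it is judged:
At the end, for the whole second after the job is handed in: The tray stands level and at rest in the oven with its end plate within 5 mm of the oven's front face and square to it (3 degrees), all three railcars stand upright on the tray floor, and the thermostat's pointer is within 0.15 rad (8.6 degrees) of the green mark (y of tray in the frame of oven above -0.005 m and angle between the y axis of tray and the y axis of oven, either way round below 0.05 rad and angle between tray's own z axis and vertical below 0.05 rad and linear speed of tray below 0.02 m/s and value of joint thermostat between 2.73 and 3.03 rad and angle between each of car_red, car_white, car_blue's own z axis and vertical below 0.15 rad and z of car_red in the frame of tray between -0.005 and 0.015 m and z of car_white in the frame of tray between -0.005 and 0.015 m and z of car_blue in the frame of tray between -0.005 and 0.015 m); the robot touches nothing.
It fails at once if the robot touches a wet railcar (contact force between any of the arm, the fingers and car_red above 0.3 N or contact force between any of the arm, the fingers and car_white above 0.3 N or contact force between any of the arm, the fingers and car_blue above 0.3 N).
It fails at once if the glue bottle, the eraser or the roll of tape is moved by more than 20 mm (distance of any of glue, eraser, tape from where it was at the start of the episode above 0.02 m).
It also fails if it takes over 54 s, if anything falls off the work surface, if the arm or the gripper's body presses on something with over 40 N, if the wrist force passes 120 N, or if a joint passes its speed limit or range.

### The arm

A 6-joint arm with a two-finger parallel gripper is mounted at the origin on a cart in front of the work surface, level with it; the furniture and walls round the work are solid. World frame = base frame: x ahead of the robot, y to its left, z up, the work surface at z = 0. Lengths are in m, angles in rad, forces in N, time in s.
With the tool pointing down it reaches from about 0.35 to 0.975 m from the base axis. Payload 4.9 kg.
Tool frame: the origin (TCP) lies at the very end of the fingers, on their centre line; the grasp point (between the pads) lies 19 mm behind it; z points along the fingers, y is the line along which they close (so a half turn about z gives the same grasp; the last joint's range is limited). The gripper opens to 85 mm and grips with 20 to 120 N. Pads are 22 mm wide; open, the fingers measure 114 mm over their backs; the gripper's body (76 mm by 85 mm) begins 54 mm behind the grasp point. The pads swing forward as they close: fully open they stand 13 mm farther back than shut.
Start: joints at [1.088, 0.053, 1.613, -0, 1.476, -0.119], TCP at [0.222, 0.584, 0.231] pointing down, gripper open.
Joint ranges: [-3.01, 3.01], [-1.01, 2.22], [0.06, 2.58], [-1.02, 4.17], [0.09, 2.62], [-3.14, 3.14]. Speed limits (rad/s): [2.57, 2.57, 3.14, 3.14, 3.14, 3.14].

### API

Orientations are given as a unit quaternion [w, x, y, z].
In Python, from plant import manip gives the robot as it stands.
- The arm moves only by the tool send_rows, never from a script. Its argument "increments" is a list of rows, each an object of numbers: "claw": the closure, from -1 (fully open) to 1 (shut); "dx", "dy", "dz": the shift along the tool's x, y, z in units of 0.5 m (1.0 is 0.5 m); "yaw": the turn about the tool's z in units of 1.5 rad (1.0 is 1.5 rad). A call has 1 to 20 rows; each row is the pose to reach, as a shift and turn from the pose commanded when the call began, along the tool's axes at that moment; what a row does not reach only later rows make up. A row lasts 1/8 s, in which the tool goes at most 62.5 mm and 10.7 degrees, less where a joint would pass 70% of its speed; a pose out of reach is approached as far as the arm can. A call with a number of a shift or a turn outside -1 to 1 is refused whole. A call with a gripper value outside its range is refused whole. The fingers move at their own pace and stop on an object; the grip force is fixed at half the most. Time passes only in rows, so rows that repeat a pose let the fingers close. It gives the time, the measured TCP pose, the force, the opening and the grip force at its end, in the units of the state.
- manip.state(): the state, without advancing time (a new reading comes with each control period).
- manip.grab_frame(name): name is "scene" or "top"; returns the picture (400x640x3 uint8, red, green, blue); there is no depth.
- manip.camera_params(name): a dict with "camera_matrix" (3x3 intrinsics, pixels), "extrinsics" (4x4, takes a point from world to camera coordinates). Camera axes: x right, y down, z forward; pixel columns grow to the right and rows downward; lengths in m; the calibration is good to about 2 mm. A picture is of the moment at which its call begins. camera_params takes no time and is no camera call.
- manip.job_done(): hands the job in; it is judged then, once.
The state is a dict: "time": time; "joint_pos": joint angles; "joint_vel": joint speeds; "joint_efforts": joint torques, N m; "tool_pos": TCP position; "tool_rot": TCP orientation; "contact_force": force on the tool from outside, world axes, zero at the start; "ft_torque": the same for the moment, N m; "gripper_width": opening from 0.0 (shut) to 1.0 (fully open); "grasp_force": force on a finger pad.
Only numpy, scipy, OpenCV 4.12 (cv2) and the standard library are available. Lean on these libraries where they do the work, as an engineer would, in place of code of your own. Each camera call takes 0.05 s, during which the arm holds its last target. There are 200 camera calls.

## Working session

There is one attempt and no reset: what is moved stays moved. The work goes in short steps, Python scripts to look and compute and a tool call to move; the robot and the scene stay as the last step left them, time stands still between calls to the robot, and variables do not carry over. Pictures are saved under pics/ and viewed, at most 10 in all, crops included, and the job is handed in when it is done.

Besides the shell and the picture viewer there is one more tool, called after "Emit:" as a command line: name --argument value ..., lists and objects as JSON in quotes. send_rows: Moves the arm, as the interface text tells. Shifts and turns lie within -1 to 1; 1 stands for 0.5 m of shift or 1.5 rad of turn. Its arguments: {"type":"object","properties":{"increments":{"type":"array","items":{"type":"object","properties":{"claw":{"type":"number"},"dx":{"type":"number"},"dy":{"type":"number"},"dz":{"type":"number"},"yaw":{"type":"number"}}}}},"required":["increments"]}

```bash
mkdir -p pics; ls; python3 - <<'E'
from plant import manip
import cv2,json
for n in("scene","top"):
    f=manip.grab_frame(n); cv2.imwrite(f"pics/{n}0.png",f[:,:,::-1]); print(n,manip.camera_params(n))
print(manip.state())
E
```

```text
pics
scene {'camera_matrix': array([[374.58684024,   0.        , 317.25348041],
       [  0.        , 374.58684024, 201.08502498],
       [  0.        ,   0.        ,   1.        ]]), 'extrinsics': array([[ 0.82201375, -0.56909168,  0.02068947, -0.41329801],
       [-0.35990698, -0.54733005, -0.75557712,  0.31941014],
       [ 0.44131662,  0.6136485 , -0.65473289,  0.90287069],
       [ 0.        ,  0.        ,  0.        ,  1.        ]])}
top {'camera_matrix': array([[399.93896125,   0.        , 319.12727112],
       [  0.        , 399.93896125, 203.06573971],
       [  0.        ,   0.        ,   1.        ]]), 'extrinsics': array([[-1.34954274e-02, -9.99908395e-01, -1.03669318e-03,
         1.00734928e-01],
       [-9.77531100e-01,  1.34115116e-02, -2.10364161e-01,
         5.51177701e-01],
       [ 2.10358794e-01, -1.82555444e-03, -9.77622547e-01,
         1.14113844e+00],
       [ 0.00000000e+00,  0.00000000e+00,  0.00000000e+00,
         1.00000000e+00]])}
{'time': 0.1, 'joint_pos': array([ 1.08802660e+00,  5.32809617e-02,  1.61413913e+00,  8.78618661e-06,
        1.47603109e+00, -1.18960037e-01]), 'joint_vel': array([ 8.48417200e-06, -2.61345701e-03, -1.80467617e-03,  2.88552209e-04,
        1.27205957e-03, -8.03677781e-04]), 'joint_efforts': array([-4.82281339e-04, -3.94905210e+01, -3.71363175e+01, -1.22148722e-04,
        3.95400086e-03, -6.83855234e-06]), 'tool_pos': array([0.22210844, 0.5835992 , 0.23020259]), 'tool_rot': array([-2.79560365e-04,  1.80903650e-01,  9.83500384e-01, -8.86225439e-04]), 'contact_force': array([-0.46305336, -0.44254272, -0.68304096]), 'ft_torque': array([ 0.01073798,  0.07007128, -0.0035913 ]), 'grasp_force': 0.0, 'gripper_width': 1.0018975863659516}
```

View pics/scene0.png

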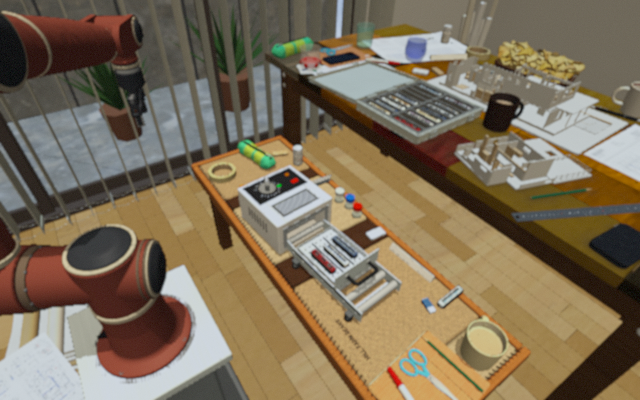

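View pics/top0.png

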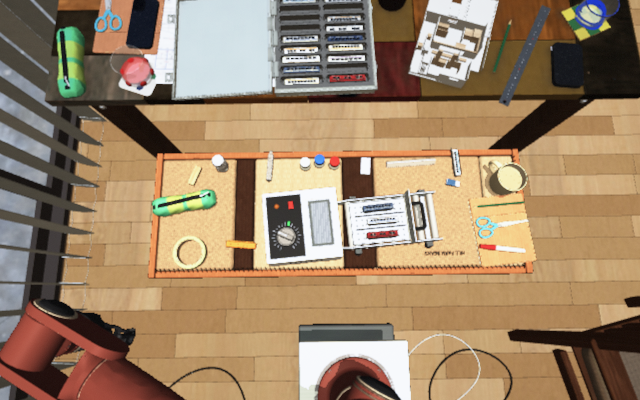

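The top view shows the oven at about (300,225), knob near (287,235), tray at (383,220) with its black handle at about (419,212). The push is toward image left, which is world +y. I'll enlarge that part.

```bash
python3 - <<'E'
import cv2
f=cv2.imread("pics/top0.png")
cv2.imwrite("pics/c1.png",cv2.resize(f[178:273,255:445],None,fx=4.2,fy=4.2,interpolation=cv2.INTER_CUBIC))
f=cv2.imread("pics/scene0.png")
cv2.imwrite("pics/c2.png",cv2.resize(f[160:320,232:405],None,fx=3.7,fy=3.7,interpolation=cv2.INTER_CUBIC))
E
```

```text
(no output)
```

View pics/c1.png

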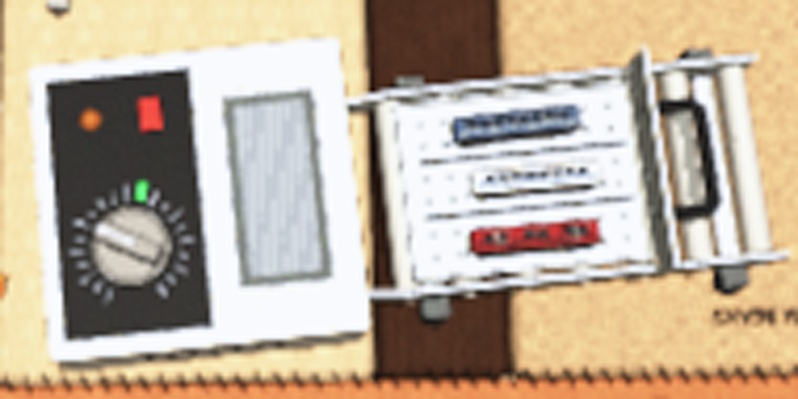

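View pics/c2.png

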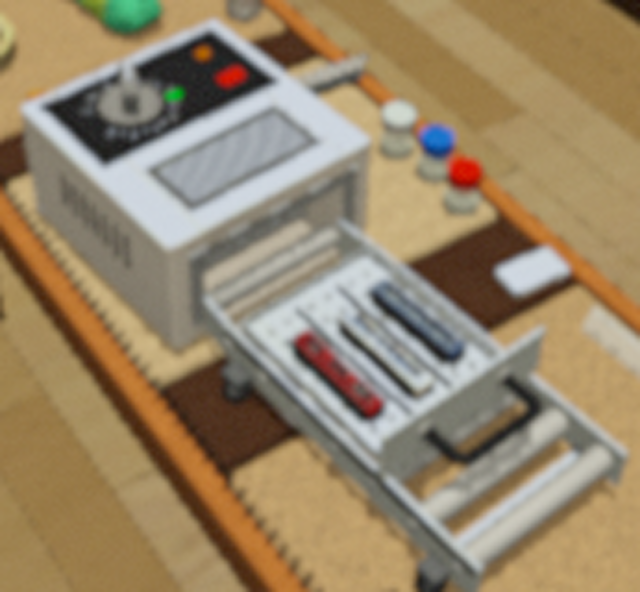

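The crops show: roof corners at about (32,67), (338,38), (370,330), the knob centre at about (130,248) with its pointer up-left, the green mark at (141,190), and the handle bar at about (711,162). The tray and oven are about 5° skew to the world axes.

```bash
cat >h.py <<'E'
import cv2,numpy as np
from plant import manip
def ray(n,uv,z):
    P=manip.camera_params(n);E=P['extrinsics'];R,t=E[:3,:3],E[:3,3]
    uv=np.atleast_2d(np.array(uv,float));d=np.linalg.solve(P['camera_matrix'],np.c_[uv,np.ones(len(uv))].T)
    d=(R.T@d).T;c=-R.T@t
    return c+d*((z-c[2])/d[:,2])[:,None]
def proj(n,p):
    P=manip.camera_params(n);E=P['extrinsics'];q=E[:3,:3]@np.array(p,float).reshape(-1,3).T+E[:3,3:];q=P['camera_matrix']@q
    return (q[:2]/q[2]).T
E
python3 - <<'E'
from h import *
np.set_printoptions(precision=4,suppress=True)
c1=lambda u:np.array(u)/4.2+[255-.4,178-.4]
c2=lambda u:np.array(u)/3.7+[232-.4,160-.4]
print("roof",ray("top",c1([(32,67),(338,38),(370,330),(50,350)]),.125))
print("roof scene",ray("scene",c2([(25,105),(210,22),(368,150),(178,250)]),.125))
f=cv2.imread("pics/top0.png");hsv=cv2.cvtColor(f,cv2.COLOR_BGR2HSV)
def cen(n,f,box,lo,hi):
    h=cv2.cvtColor(f,cv2.COLOR_BGR2HSV);m=cv2.inRange(h,lo,hi);k=np.zeros_like(m);x0,y0,x1,y1=box;k[y0:y1,x0:x1]=m[y0:y1,x0:x1]
    M=cv2.moments(k,True);return (M['m10']/M['m00'],M['m01']/M['m00']),M['m00'],k
g,a,_=cen("top",f,(275,215,305,235),(40,80,60),(85,255,255));print("green",g,a,ray("top",g,.125))
s=cv2.imread("pics/scene0.png")
g2,a,_=cen("scene",s,(270,175,290,192),(40,80,60),(85,255,255));print("green2",g2,a,ray("scene",g2,.125))
# handle bar: dark
hb,a,k=cen("top",f,(412,198,430,234),(0,0,0),(180,255,75));print("handle",a,cv2.minAreaRect(cv2.findNonZero(k)))
bar=c1([(694,112),(709,205)]);print("bar",ray("top",bar,.078), "scene bar",ray("scene",c2([(540,402),(465,455)]),.078))
print("knob c",ray("top",c1((130,248)),.134))
print("plate top",ray("top",c1([(645,52),(667,270)]),.102))
print("track ends",ray("top",c1([(758,58),(785,256),(350,104),(370,296)]),.052))
o=f[215:257,265:310];cv2.imwrite("pics/k.png",cv2.resize(o,None,fx=13,fy=13,interpolation=cv2.INTER_CUBIC))
E
```

```text
roof [[0.5681 0.2549 0.125 ]
 [0.5856 0.0472 0.125 ]
 [0.3879 0.0305 0.125 ]
 [0.3777 0.24   0.125 ]]
roof scene [[0.374  0.2374 0.125 ]
 [0.5609 0.2545 0.125 ]
 [0.5751 0.0379 0.125 ]
 [0.3932 0.024  0.125 ]]
green (288.2631578947368, 222.8421052631579) 19.0 [[0.4828 0.1806 0.125 ]]
green2 (278.7916666666667, 185.125) 24.0 [[0.4829 0.1827 0.125 ]]
handle 105.0 ((418.5, 215.0), (28.0, 13.0), 90.0)
bar [[ 0.5406 -0.2035  0.078 ]
 [ 0.4746 -0.2096  0.078 ]] scene bar [[ 0.5499 -0.2034  0.078 ]
 [ 0.4774 -0.2093  0.078 ]]
knob c [[0.4428 0.1872 0.134 ]]
plate top [[ 0.5786 -0.1662  0.102 ]
 [ 0.4272 -0.1719  0.102 ]]
track ends [[ 0.5853 -0.2592  0.052 ]
 [ 0.4415 -0.2675  0.052 ]
 [ 0.5553  0.0364  0.052 ]
 [ 0.4174  0.0256  0.052 ]]
```

View pics/k.png

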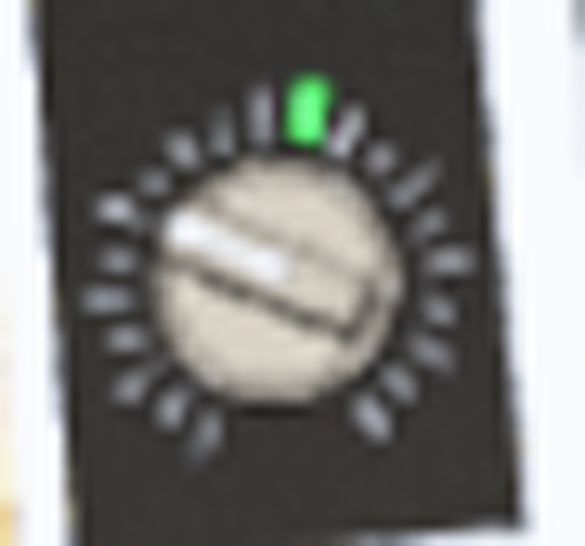

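The pointer stands about 74° counter-clockwise of the green mark. The knob axis is at about (0.4455, 0.187), and the oven is yawed about 4.8°. I'll turn the knob first, starting by moving over it with the fingers across the bar.

Emit:
send_rows --increments '[{"dx":-0.1,"dy":-0.083,"yaw":-0.12,"claw":-1},{"dx":-0.2,"dy":-0.167,"yaw":-0.24,"claw":-1},{"dx":-0.3,"dy":-0.25,"yaw":-0.36,"claw":-1},{"dx":-0.4,"dy":-0.333,"yaw":-0.48,"claw":-1},{"dx":-0.5,"dy":-0.416,"yaw":-0.6,"claw":-1},{"dx":-0.6,"dy":-0.5,"yaw":-0.72,"claw":-1},{"dx":-0.67,"dy":-0.56,"yaw":-0.84,"claw":-1},{"dx":-0.7,"dy":-0.583,"yaw":-0.95,"claw":-1},{"dx":-0.7,"dy":-0.583,"yaw":-0.989,"claw":-1},{"dx":-0.7,"dy":-0.583,"yaw":-0.989,"claw":-1},{"dx":-0.7,"dy":-0.583,"yaw":-0.989,"claw":-1},{"dx":-0.7,"dy":-0.583,"yaw":-0.989,"claw":-1}]'

```text
invalid input
```

Emit:
send_rows --increments '[{"claw":-1.0,"dx":-0.1,"dy":-0.083,"dz":0.0,"yaw":-0.12}]'

```text
time: 0.22
tool_pos: [0.2521, 0.5305, 0.2302]
tool_rot: [-0.0, 0.087, 0.996, -0.0]
contact_force: [0.9, -0.6, 0.3]
gripper_width: 1.001
grasp_force: 0.0
```

Emit:
send_rows --increments '[{"claw":-1,"dx":-0.08,"dy":-0.095,"dz":0,"yaw":-0.12},{"claw":-1,"dx":-0.16,"dy":-0.19,"dz":0,"yaw":-0.24},{"claw":-1,"dx":-0.24,"dy":-0.285,"dz":0,"yaw":-0.36},{"claw":-1,"dx":-0.32,"dy":-0.38,"dz":0,"yaw":-0.48},{"claw":-1,"dx":-0.4,"dy":-0.48,"dz":0,"yaw":-0.6},{"claw":-1,"dx":-0.46,"dy":-0.55,"dz":0,"yaw":-0.72},{"claw":-1,"dx":-0.5,"dy":-0.599,"dz":0,"yaw":-0.84},{"claw":-1,"dx":-0.5,"dy":-0.599,"dz":0,"yaw":-0.867},{"claw":-1,"dx":-0.5,"dy":-0.599,"dz":0,"yaw":-0.867},{"claw":-1,"dx":-0.5,"dy":-0.599,"dz":0,"yaw":-0.867}]'

```text
time: 1.48
tool_pos: [0.4438, 0.1899, 0.231]
tool_rot: [-0.0, -0.529, 0.848, 0.0]
contact_force: [-0.4, -0.6, -0.4]
gripper_width: 0.999
grasp_force: 0.0
```

Emit:
send_rows --increments '[{"claw":-1,"dx":0.004,"dy":-0.006,"dz":0.08,"yaw":0},{"claw":-1,"dx":0.004,"dy":-0.006,"dz":0.15,"yaw":0},{"claw":-1,"dx":0.004,"dy":-0.006,"dz":0.184,"yaw":0},{"claw":-1,"dx":0.004,"dy":-0.006,"dz":0.184,"yaw":0},{"claw":0.2,"dx":0.004,"dy":-0.006,"dz":0.184,"yaw":0},{"claw":0.5,"dx":0.004,"dy":-0.006,"dz":0.184,"yaw":0},{"claw":1,"dx":0.004,"dy":-0.006,"dz":0.184,"yaw":0},{"claw":1,"dx":0.004,"dy":-0.006,"dz":0.184,"yaw":0},{"claw":1,"dx":0.004,"dy":-0.006,"dz":0.184,"yaw":0},{"claw":1,"dx":0.004,"dy":-0.006,"dz":0.184,"yaw":0},{"claw":1,"dx":0.004,"dy":-0.006,"dz":0.184,"yaw":0}]'

```text
time: 2.85
tool_pos: [0.4448, 0.1874, 0.1402]
tool_rot: [-0.001, -0.53, 0.848, 0.002]
contact_force: [-7.3, 3.4, 7.4]
gripper_width: 0.134
grasp_force: 60.3
```

Emit:
send_rows --increments '[{"claw":1,"dx":0,"dy":0.002,"dz":0,"yaw":0.08},{"claw":1,"dx":0,"dy":0.002,"dz":0,"yaw":0.16},{"claw":1,"dx":0,"dy":0.002,"dz":0,"yaw":0.24},{"claw":1,"dx":0,"dy":0.002,"dz":0,"yaw":0.32},{"claw":1,"dx":0,"dy":0.002,"dz":0,"yaw":0.4},{"claw":1,"dx":0,"dy":0.002,"dz":0,"yaw":0.48},{"claw":1,"dx":0,"dy":0.002,"dz":0,"yaw":0.56},{"claw":1,"dx":0,"dy":0.002,"dz":0,"yaw":0.64},{"claw":1,"dx":0,"dy":0.002,"dz":0,"yaw":0.72},{"claw":1,"dx":0,"dy":0.002,"dz":0,"yaw":0.8},{"claw":1,"dx":0,"dy":0.002,"dz":0,"yaw":0.861},{"claw":1,"dx":0,"dy":0.002,"dz":0,"yaw":0.861},{"claw":1,"dx":0,"dy":0.002,"dz":0,"yaw":0.861}]'

```text
time: 4.47
tool_pos: [0.4446, 0.1875, 0.1401]
tool_rot: [-0.001, 0.087, 0.996, 0.001]
contact_force: [-4.1, 1.4, 5.1]
gripper_width: 0.132
grasp_force: 60.2
```

Emit:
send_rows --increments '[{"claw":0,"dx":0,"dy":0,"dz":0,"yaw":0},{"claw":-0.5,"dx":0,"dy":0,"dz":0,"yaw":0},{"claw":-1,"dx":0,"dy":0,"dz":0,"yaw":0},{"claw":-1,"dx":0,"dy":0,"dz":0,"yaw":0},{"claw":-1,"dx":0,"dy":0,"dz":0,"yaw":0},{"claw":-1,"dx":0,"dy":0,"dz":-0.08,"yaw":0},{"claw":-1,"dx":0,"dy":0,"dz":-0.16,"yaw":0},{"claw":-1,"dx":0,"dy":0,"dz":-0.2,"yaw":0},{"claw":-1,"dx":0,"dy":0,"dz":-0.2,"yaw":0}]'

```text
time: 5.6
tool_pos: [0.4459, 0.187, 0.2407]
tool_rot: [0.001, 0.087, 0.996, 0.001]
contact_force: [0.2, -0.4, -0.4]
gripper_width: 1.002
grasp_force: 0.0
```

Emit:
send_rows --increments '[{"claw":-1,"dx":-0.035,"dy":-0.105,"dz":0,"yaw":-0.02},{"claw":0,"dx":-0.07,"dy":-0.21,"dz":0,"yaw":-0.05},{"claw":1,"dx":-0.105,"dy":-0.315,"dz":0,"yaw":-0.08},{"claw":1,"dx":-0.14,"dy":-0.42,"dz":0,"yaw":-0.1},{"claw":1,"dx":-0.175,"dy":-0.525,"dz":0,"yaw":-0.12},{"claw":1,"dx":-0.21,"dy":-0.63,"dz":0,"yaw":-0.15},{"claw":1,"dx":-0.245,"dy":-0.735,"dz":0,"yaw":-0.172},{"claw":1,"dx":-0.282,"dy":-0.82,"dz":0,"yaw":-0.172},{"claw":1,"dx":-0.282,"dy":-0.841,"dz":0,"yaw":-0.172},{"claw":1,"dx":-0.282,"dy":-0.841,"dz":0,"yaw":-0.172},{"claw":1,"dx":-0.282,"dy":-0.841,"dz":0,"yaw":-0.172}]'

```text
time: 6.98
tool_pos: [0.5105, -0.2504, 0.2385]
tool_rot: [-0.0, -0.042, 0.999, 0.001]
contact_force: [-0.0, -0.3, 0.3]
gripper_width: -0.001
grasp_force: 0.0
```

```bash
python3 - <<'E'
from h import *
f=manip.grab_frame("top")[:,:,::-1];cv2.imwrite("pics/top1.png",f)
s=manip.grab_frame("scene")[:,:,::-1]
a=cv2.resize(f[215:257,265:310],(390,364),interpolation=cv2.INTER_CUBIC)
b=cv2.resize(s[160:330,232:412],(390,364),interpolation=cv2.INTER_CUBIC)
cv2.imwrite("pics/k1.png",np.hstack([a,b]));print(manip.state()['tool_pos'])
E
```

```text
[ 0.51079593 -0.25047255  0.23917186]
```

View pics/k1.png

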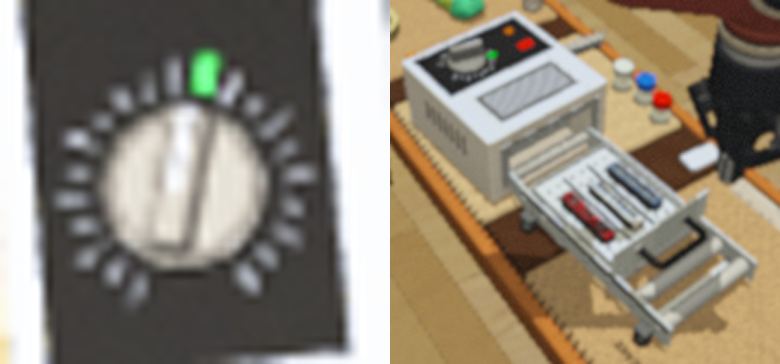

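The pointer is in line with the green mark: both about 10° right of up, with the mark at (206,72) and the pointer tip at (187,115). The tray hasn't moved. Next I lower the shut fingers behind the handle bar.

Emit:
send_rows --increments '[{"claw":1,"dx":0,"dy":0,"dz":0.1,"yaw":0},{"claw":1,"dx":0,"dy":0,"dz":0.2,"yaw":0},{"claw":1,"dx":0,"dy":0,"dz":0.29,"yaw":0},{"claw":1,"dx":0,"dy":0,"dz":0.34,"yaw":0},{"claw":1,"dx":0,"dy":0,"dz":0.354,"yaw":0},{"claw":1,"dx":0,"dy":0,"dz":0.354,"yaw":0},{"claw":1,"dx":0,"dy":0.01,"dz":0.354,"yaw":0},{"claw":1,"dx":0,"dy":0.02,"dz":0.354,"yaw":0},{"claw":1,"dx":0,"dy":0.03,"dz":0.354,"yaw":0},{"claw":1,"dx":0,"dy":0.04,"dz":0.354,"yaw":0},{"claw":1,"dx":0,"dy":0.05,"dz":0.354,"yaw":0},{"claw":1,"dx":0,"dy":0.06,"dz":0.354,"yaw":0},{"claw":1,"dx":0,"dy":0.07,"dz":0.354,"yaw":0},{"claw":1,"dx":0,"dy":0.08,"dz":0.354,"yaw":0},{"claw":1,"dx":0,"dy":0.09,"dz":0.354,"yaw":0}]'

```text
time: 8.95
tool_pos: [0.5071, -0.2066, 0.0624]
tool_rot: [-0.0, -0.042, 0.999, -0.0]
contact_force: [-0.3, 0.9, 0.7]
gripper_width: 0.001
grasp_force: 0.3
```

Emit:
send_rows --increments '[{"claw":1,"dx":0,"dy":0.012,"dz":0,"yaw":0},{"claw":1,"dx":0,"dy":0.026,"dz":0,"yaw":0},{"claw":1,"dx":0,"dy":0.041,"dz":0,"yaw":0},{"claw":1,"dx":0,"dy":0.057,"dz":0,"yaw":0},{"claw":1,"dx":0,"dy":0.073,"dz":0,"yaw":0},{"claw":1,"dx":0,"dy":0.089,"dz":0,"yaw":0},{"claw":1,"dx":0,"dy":0.105,"dz":0,"yaw":0},{"claw":1,"dx":0,"dy":0.12,"dz":0,"yaw":0},{"claw":1,"dx":0,"dy":0.134,"dz":0,"yaw":0},{"claw":1,"dx":0,"dy":0.146,"dz":0,"yaw":0},{"claw":1,"dx":0,"dy":0.156,"dz":0,"yaw":0},{"claw":1,"dx":0,"dy":0.165,"dz":0,"yaw":0}]'

```text
time: 10.45
tool_pos: [0.5002, -0.1244, 0.0623]
tool_rot: [0.0, -0.042, 0.999, -0.0]
contact_force: [-0.8, 0.5, -0.7]
gripper_width: -0.004
grasp_force: 0.3
```

```bash
python3 - <<'E'
from h import *
f=manip.grab_frame("top")[:,:,::-1];s=manip.grab_frame("scene")[:,:,::-1]
a=cv2.resize(f[178:273,255:445],(390,195),interpolation=cv2.INTER_CUBIC)
b=cv2.resize(s[160:330,232:412],(390,364),interpolation=cv2.INTER_CUBIC)
cv2.imwrite("pics/p1.png",np.hstack([np.vstack([a,0*a])[:364],b]))
E
```

```text
(no output)
```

View pics/p1.png

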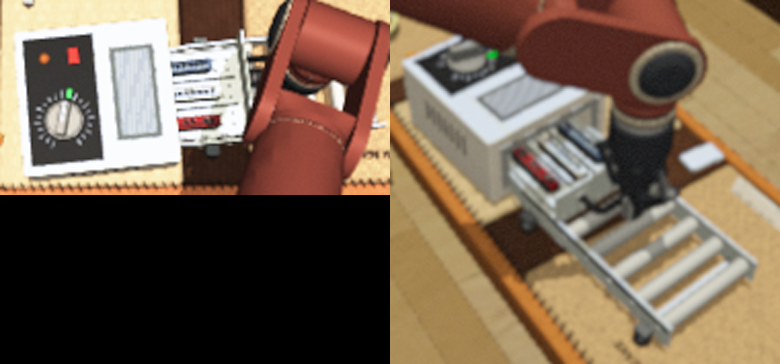

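Plate and cars are in good order: the tray is about 100 mm from home, the cars are upright, and the fingers are against the bar. I'll keep pushing and slow down for the closing.

Emit:
send_rows --increments '[{"claw":1,"dx":0,"dy":0.012,"dz":0,"yaw":0},{"claw":1,"dx":0,"dy":0.026,"dz":0,"yaw":0},{"claw":1,"dx":0,"dy":0.041,"dz":0,"yaw":0},{"claw":1,"dx":0,"dy":0.056,"dz":0,"yaw":0},{"claw":1,"dx":0,"dy":0.07,"dz":0,"yaw":0},{"claw":1,"dx":0,"dy":0.084,"dz":0,"yaw":0},{"claw":1,"dx":0,"dy":0.098,"dz":0,"yaw":0},{"claw":1,"dx":0,"dy":0.11,"dz":0,"yaw":0},{"claw":1,"dx":0,"dy":0.12,"dz":0,"yaw":0},{"claw":1,"dx":0,"dy":0.13,"dz":0,"yaw":0},{"claw":1,"dx":0,"dy":0.14,"dz":0,"yaw":0},{"claw":1,"dx":0,"dy":0.15,"dz":0,"yaw":0},{"claw":1,"dx":0,"dy":0.158,"dz":0,"yaw":0},{"claw":1,"dx":0,"dy":0.166,"dz":0,"yaw":0},{"claw":1,"dx":0,"dy":0.174,"dz":0,"yaw":0},{"claw":1,"dx":0,"dy":0.18,"dz":0,"yaw":0}]'

```text
time: 12.55
tool_pos: [0.4927, -0.0348, 0.0623]
tool_rot: [0.0, -0.042, 0.999, 0.0]
contact_force: [-0.7, -1.3, -0.1]
gripper_width: 0.0
grasp_force: 0.3
```

Emit:
send_rows --increments '[{"claw":1,"dx":0,"dy":0.006,"dz":0,"yaw":0},{"claw":1,"dx":0,"dy":0.012,"dz":0,"yaw":0},{"claw":1,"dx":0,"dy":0.018,"dz":0,"yaw":0},{"claw":1,"dx":0,"dy":0.024,"dz":0,"yaw":0},{"claw":1,"dx":0,"dy":0.03,"dz":0,"yaw":0}]'

```text
time: 13.18
tool_pos: [0.4915, -0.0199, 0.0623]
tool_rot: [-0.0, -0.042, 0.999, -0.0]
contact_force: [0.2, -0.2, 0.2]
gripper_width: -0.001
grasp_force: 0.3
```

Emit:
send_rows --increments '[{"claw":1,"dx":0,"dy":0.005,"dz":0,"yaw":0},{"claw":1,"dx":0,"dy":0.01,"dz":0,"yaw":0},{"claw":1,"dx":0,"dy":0.014,"dz":0,"yaw":0}]'

```text
time: 13.55
tool_pos: [0.4916, -0.0191, 0.0626]
tool_rot: [0.0, -0.043, 0.999, -0.007]
contact_force: [1.8, -27.5, -4.0]
gripper_width: 0.005
grasp_force: 13.7
```

The reaction force is 27 N with no further travel, so the plate is closed. I'll back off and raise.

Emit:
send_rows --increments '[{"claw":1,"dx":0,"dy":0.006,"dz":0,"yaw":0},{"claw":1,"dx":0,"dy":0.0,"dz":0,"yaw":0},{"claw":1,"dx":0,"dy":-0.02,"dz":0,"yaw":0},{"claw":1,"dx":0,"dy":-0.06,"dz":0,"yaw":0},{"claw":1,"dx":0,"dy":-0.12,"dz":0,"yaw":0},{"claw":1,"dx":0,"dy":-0.16,"dz":-0.08,"yaw":0},{"claw":1,"dx":0,"dy":-0.2,"dz":-0.18,"yaw":0},{"claw":1,"dx":0,"dy":-0.3,"dz":-0.28,"yaw":0},{"claw":1,"dx":0,"dy":-0.4,"dz":-0.36,"yaw":0},{"claw":1,"dx":0,"dy":-0.5,"dz":-0.36,"yaw":0},{"claw":1,"dx":0,"dy":-0.58,"dz":-0.36,"yaw":0},{"claw":1,"dx":0,"dy":-0.6,"dz":-0.36,"yaw":0},{"claw":1,"dx":0,"dy":-0.6,"dz":-0.36,"yaw":0}]'

```text
time: 15.18
tool_pos: [0.5158, -0.3117, 0.2418]
tool_rot: [-0.0, -0.041, 0.999, 0.001]
contact_force: [-0.6, -0.2, -1.1]
gripper_width: 0.003
grasp_force: 0.0
```

```bash
python3 - <<'E'
from h import *
f=manip.grab_frame("top")[:,:,::-1];s=manip.grab_frame("scene")[:,:,::-1]
a=cv2.resize(f[188:263,260:385],(400,240),interpolation=cv2.INTER_CUBIC)
c=cv2.resize(f[140:280,140:540],(400,140))
b=cv2.resize(s[160:330,232:412],(400,380),interpolation=cv2.INTER_CUBIC)
cv2.imwrite("pics/p2.png",np.hstack([np.vstack([a,c]),b]))
st=manip.state();print(st['tool_pos'],st['time'],st['contact_force'])
E
```

```text
[ 0.51592438 -0.31074678  0.24198333] 15.275 [0.13759711 0.00206202 0.91027983]
```

View pics/p2.png

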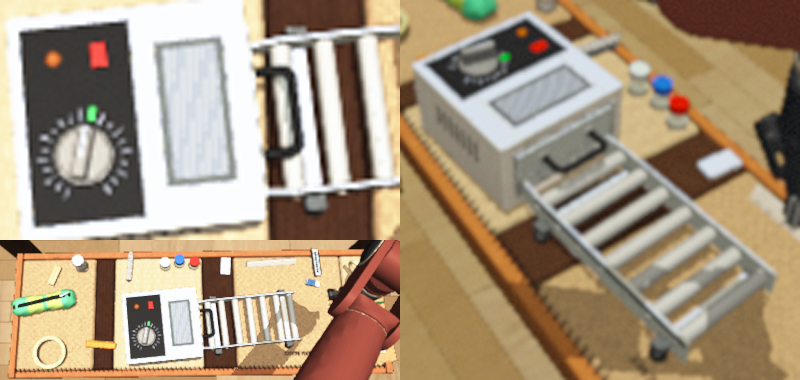

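The end plate lies flush on the oven front, with the handle bar at about (297,112) in the left crop. The pointer is at the green mark and the bystanders are in place, so I'm handing in.

```bash
python3 -c "
from h import *
print(ray('top',(352.4,222.6),.078))
print(manip.job_done())"
```

```text
[[ 0.48867445 -0.0030862   0.078     ]]
the job is handed in; nothing more can be done
None
```

I handed the job in at about 15 s of robot time: the tray is in the oven with its end plate against the front, and the knob's pointer is at the green mark. The last images and the 27 N stop at closing agree with this, but no verdict came back and the cars, now inside the oven, were last seen upright with about 100 mm still to go.

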